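Unlock the slide cabinet

ROBOT

A 6-joint arm with a two-finger parallel gripper is mounted at the origin on the work surface. World frame = base frame: x ahead of the robot, y to its left, z up, the work surface at z = 0. Lengths are in m, angles in degrees, forces in N, time in s.
With the tool pointing down it reaches from about 0.35 to 0.875 m from the base axis. Payload 4.2 kg.
Tool frame: the origin (TCP) lies midway between the tips of the shut fingers; the grasp point (between the pads) lies 19 mm behind it; z points along the fingers, y is the line along which they close (so a half turn about z gives the same grasp; the last joint's range is limited). The gripper opens to 87 mm and grips with 3 to 60 N. Pads are 19 mm wide; open, the fingers measure 117 mm over their backs; the gripper's body (75 mm by 190 mm) begins 51 mm behind the grasp point.
Start: joints at [-56.287, 22.042, 0.453, 0, -68.411, -14.817], TCP at [0.202, -0.591, 0.223] pointing down, gripper open.
Joint ranges: [-179.83, 179.83], [-69.29, 118.12], [-61.27, 80.66], [-181.25, 117.63], [-171.15, -9.14], [-177.46, 177.46]. Speed limits (degrees/s): [159.86, 159.86, 180, 180, 180, 180].

INTERFACE

Orientations are given as [roll, pitch, yaw] about the fixed x, y, z axes, in that order (R = Rz(yaw) Ry(pitch) Rx(roll)).
In Python, from workcell import env gives the robot as it stands. The module is installed in compiled form; this text tells all that it offers. Calls block until the motion is done:
- env.goto(position, orientation): joint-space move of the TCP to a pose.
- env.move_straight(position, rotation=None, rate=0.15, force_limit=None): straight line of the TCP; rotation=None keeps the orientation; rate is the mean speed in m/s. With force_limit (N) it stops when the force on the tool has changed by that much, and returns True; else False.
- env.set_joints(angles): joint-space move.
- env.gripper_to(opening, grasp_force=None): opening from 0.0 (shut) to 1.0 (fully open); grasp_force is the grip in N (None keeps the last); returns when the fingers have stopped.
- env.dwell(seconds).
- env.inverse_kinematics(position, orientation): joint angles nearest the present ones, or None.
- env.read_state(): the state.
- env.grab_frame(name): name is "scene" or "top" or "wrist"; returns a dict with "image" (480x640x3 uint8, blue, green, red), "fx", "fy", "cx", "cy" (pixels), "position" and "orientation" of the camera in the world. Camera axes: x right, y up, looking along -z (the intrinsics and any distortion apply to the point x, -y, -z); pixel columns grow to the right and rows downward; lengths in m; the calibration is good to about 2 mm. A picture is of the moment at which its call begins. There is no depth.
A pose or a line that the arm cannot do raises env.Unreachable and nothing moves.
- env.close_job(): hands the job in; it is judged then, once.
Trained networks look in a picture, given as the dict that the camera call returned (one of the last four; its "shot" number tells which), for a name from the list of things; names that differ only in an ending like _2 or _b are one class to them, and where a whole thing is asked for, a point or a joint stands for the part that bears it (a point fixed in the world has none). Each returns a list of dicts, best first, with "score" (0 to 1); they miss things now and then, are a little off and sometimes report something else, mostly with a low value. They report only what shows in the picture. A call takes as long as a camera call. They do not tell look-alikes from the thing itself.
- env.search_frame(picture, thing): "xyz" ([x, y, z] in m, in world coordinates, good to about 4 mm: the middle of the surface that is visible of it).
- env.trace(picture, thing): "mask" (480x640 bool, what is visible of it).
The state is a dict: "clock": time; "joint_positions": joint angles; "qvel": joint speeds; "joint_torque": joint torques, N m; "position": TCP position; "tool_rot": TCP orientation; "force": force on the tool from outside, world axes, zero at the start; "wrist_torque": the same for the moment, N m; "opening": opening from 0.0 (shut) to 1.0 (fully open); "finger_force": force on a finger pad.
Only numpy, scipy, OpenCV 4.12 (cv2) and the standard library are available. Lean on these libraries where they do the work, as an engineer would, in place of code of your own. Each camera call takes 0.05 s, during which the arm holds its last target. There are 200 camera calls.

TASK

Take the key with the rectangular bow from the wooden stand, put it gently into the lock on top of the slide cabinet and feel for the keyhole inside until the key drops fully home. Then turn it clockwise until the hidden bolt lets go and the drawer springs ajar, and leave the key in the lock. Do not force the key, and leave the round-bowed key in the stand and everything else around as it is.

Things in the scene. Friction and masses are not known exactly. Their poses are not given: they have to be found in the camera images.
- key: The right key, upright in the stand, 94 mm tall, 80 g. Origin: centre of its foot; z up the shank, x along the width. From the foot up: flat bit 22 mm wide (x), 6 mm thick (y), 9.5 mm high; round shank 6 mm across with a round shoulder (23 mm across, from 17 to 22 mm) that guides it in the bore; from 64 to 94 mm a rectangular metal bow 30 mm wide (x), 10 mm thick (y): grip across the 10 mm. A half turn about z makes no difference.
- key_foot (a point): The same point as the key's origin: centre of the underside of the bit, axes as the key's.
- spare: The other key, of the same height, with a round disc for a bow (32 mm across) and a narrow bit: it does not fit. It stays in the stand.
- stand: Wooden key stand 150 x 50 x 30 mm, fixed; origin centre of underside, x along its length. Two slots 14 mm deep at x = -40 and +40 mm hold the two keys (either way round), their widths along the stand's x; the feet stand 16 mm above the table.
- cabinet: White steel slide cabinet, fixed, 240 (x) x 260 (y) x 160 (z) mm, one drawer in its front (-x face). Origin: centre of the underside. The lock stands on its top, 70 mm ahead (-x) and 40 mm to the right (-y) of the centre.
- lock (a point): On the lock's axis, level with the cabinet's top face (160 mm up); axes as the cabinet's. Here lies a flat, fast, 5 mm thick dark steel face with the keyhole, a slot about 25 x 9 mm. It has crept round: the slot lies 8 to 52 degrees anticlockwise, seen from above, of the cabinet's x axis; how far is not measured. Rest the bit lightly on the face and turn: it drops in within about 6 degrees of the slot.
- collar (a point): On the lock's axis, 30 mm above lock, at the top of the fixed steel collar round the keyhole: outer diameter 43 mm; its round bore, 25 mm across, flares to 35 mm in the upper 6 mm and takes bit and shoulder at any angle. Two small black lines on it mark the cabinet's x axis.
- home (a point): On the lock's axis, 16 mm below lock: where the foot stands when fully home, on the floor of the turning plug. Only then is the bit below the face and free to turn: clockwise seen from above, 7 degrees of play, 0.1 N m of friction. The bolt lets go at about 50 degrees of plug turn, a hard stop comes at 69; it stays where left. More than 60 N between key and lock is forcing.
- drawer (a joint): How far the drawer is out, in m: 0 shut and bolted. A spring pushes it to about 0.04 once the bolt has let go.
- jar: Jar with a lid, 52 mm across, 60 mm tall, on the cabinet's top, to the rear left; origin centre of underside.
- stain: Small amber stain bottle, 34 mm across, 70 mm tall; origin centre of underside.
- beaker: Glass beaker, 70 mm across, 90 mm tall; origin centre of underside.
- dish: Clear shallow dish, 90 mm across, 16 mm tall; origin centre of underside.
- brush: Small cleaning brush, 150 mm long, lying flat; origin under its middle.
Not all that is in view belongs to the job. What is shaped like the key but blue or red is not meant.

How it is judged (in metres and radians):
On the way, in this order (a step that is already met when the one before it is completed fails the run):
1. the key is lifted out of the stand (z of key_foot in the frame of stand above 0.04 m), for 0.1 s.
2. the key is fully home in the lock (foot at least 12 mm below the cabinet's top) while the drawer is still bolted (z of key_foot in the frame of cabinet below 0.148 m and horizontal distance between key_foot and lock below 0.005 m and value of joint drawer below 0.004 m), for 0.1 s.
3. the bolt has let go and the drawer has sprung out by 20 mm (z of key_foot in the frame of cabinet below 0.148 m and horizontal distance between key_foot and lock below 0.005 m and value of joint drawer above 0.02 m), for 0.2 s.
At the end, for the whole second after the job is handed in: The key stands in the lock, released and still, its foot at least 12 mm below the cabinet's top and within 5 mm of the lock's axis, leaning less than 0.4 rad; the drawer is out by more than 20 mm; the other key is still in its slot of the stand (all of step 3 and angle between key's own z axis and vertical below 0.4 rad and linear speed of key below 0.02 m/s and z of spare in the frame of stand below 0.022 m); the robot touches nothing.
It fails at once if the key is forced: more than 60 N between key and lock (contact force between key and cabinet above 60 N).
It fails at once if the other key is pulled out (z of spare in the frame of stand above 0.03 m).
It fails at once if a bystander is displaced by more than 30 mm (distance of any of stain, beaker, dish, brush, jar from where it was at the start of the episode above 0.03 m).
It also fails if it takes over 67 s, if anything falls off the work surface, if the arm or the gripper's body presses on something with over 40 N, if the wrist force passes 120 N, or if a joint passes its speed limit or range.

## Working session

There is one attempt and no reset: what is moved stays moved. The work goes in short steps, each a Python script; the robot and the scene stay as the last script left them, time stands still between calls to the robot, and variables do not carry over. Pictures are saved under pics/ and viewed, at most 10 in all, crops included, and the job is handed in when it is done.

```bash
mkdir -p pics
cat > h.py <<'E'
import numpy as np, cv2
from scipy.spatial.transform import Rotation as R
from workcell import env
def rot(p):
    return R.from_euler('xyz',p['orientation'],degrees=True).as_matrix()
def proj(p,X):
    c=rot(p).T@(np.asarray(X,float)-p['position']); x,y,z=c[0],-c[1],-c[2]
    return np.array([p['fx']*x/z+p['cx'],p['fy']*y/z+p['cy']])
def back(p,uv,z):
    d=rot(p)@np.array([(uv[0]-p['cx'])/p['fx'],-(uv[1]-p['cy'])/p['fy'],-1])
    o=np.array(p['position']); return o+d*(z-o[2])/d[2]
E
python3 - <<'E'
from h import *
ps={n:env.grab_frame(n) for n in("scene","top")}
for n,p in ps.items():
    cv2.imwrite(f"pics/{n}0.png",p["image"]); print(n,[(k,v) for k,v in p.items() if k!='image'])
    for t in["key","spare","stand","cabinet","collar","jar","stain","beaker","dish","brush"]:
        try: print(t,[(np.round(d["xyz"],3).tolist(),round(d["score"],2)) for d in env.search_frame(p,t)[:3]])
        except Exception as e: print(t,e)
print(env.read_state())
E
```

```text
scene [('fx', 579.0675455462541), ('fy', 579.0675455462541), ('cx', 320.71986865865716), ('cy', 234.94302784766572), ('position', array([1.26657607, 0.36894791, 1.05807881])), ('orientation', array([ 40.92212364,   1.03888527, 114.99058737])), ('shot', 1)]
key [([0.445, -0.245, 0.089], 0.68), ([0.443, -0.359, 0.071], 0.59), ([0.509, -0.15, 0.074], 0.5)]
spare [([0.444, -0.244, 0.087], 0.52), ([0.526, -0.264, 0.096], 0.44)]
stand [([0.495, -0.254, 0.03], 0.89)]
cabinet [([0.691, 0.199, 0.158], 0.94)]
collar [([0.688, 0.203, 0.159], 0.86), ([0.448, -0.243, 0.086], 0.31)]
jar [([0.732, 0.266, 0.214], 0.98)]
stain [([0.429, -0.124, 0.04], 0.64), ([0.496, -0.251, 0.03], 0.25)]
beaker [([0.731, -0.162, 0.061], 0.83)]
dish [([0.5, 0.414, 0.011], 0.74)]
brush [([0.34, 0.32, 0.017], 0.56)]
top [('fx', 539.3614642245072), ('fy', 539.3614642245072), ('cx', 325.7538001868024), ('cy', 233.91401317029573), ('position', array([0.3978449 , 0.02991454, 1.30636402])), ('orientation', array([  6.55614873,  -0.54491834, -89.17879947])), ('shot', 2)]
key [([0.448, -0.241, 0.096], 0.71), ([0.507, -0.148, 
[... 348 characters left out ...]
88)]
brush []
{'clock': 1.1, 'joint_positions': array([-5.62859352e+01,  2.20413323e+01,  4.52362153e-01, -7.98958985e-04,
       -6.84101453e+01, -1.48162717e+01]), 'qvel': array([ 0.0350993 , -0.02856723, -0.03621418, -0.0141789 , -0.01689677,
        0.05569975]), 'joint_torque': array([-8.49259436e-05, -3.90477920e+01,  1.87623954e+01,  4.22452748e+00,
        1.53841573e-02, -2.21015824e-05]), 'position': array([ 0.20244284, -0.5912844 ,  0.22254986]), 'tool_rot': array([-1.79999335e+02,  9.44396056e-04, -1.61102501e+02]), 'force': array([0.20593383, 0.19880072, 0.3085854 ]), 'wrist_torque': array([0.02979545, 0.04602543, 0.07161112]), 'finger_force': 0.0, 'opening': 1.0000310457224533}
```

View pics/scene0.png

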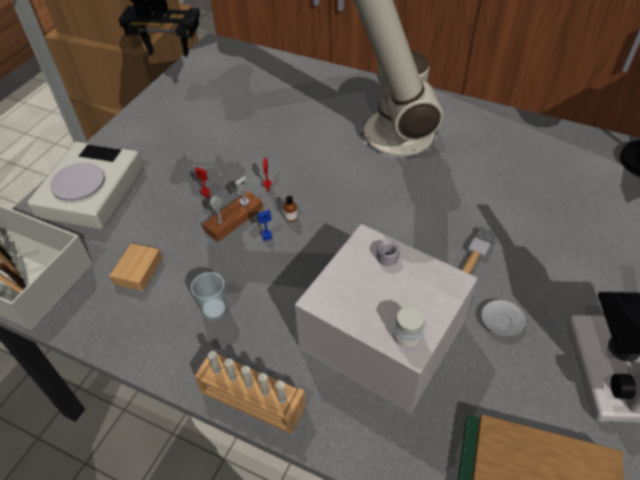

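View pics/top0.png

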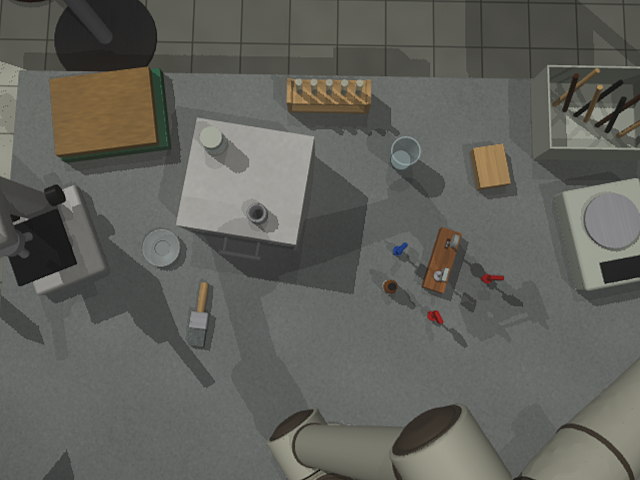

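The scene view shows the stand at about (232,215). The rectangular-bow key is at (240,185) and the round one at (215,203), with red and blue decoys around them. In the top view the lock collar is at (258,212) and the cabinet-top corners are at about (197,118), (315,137), (297,245) and (177,226). Next I go above the stand for a close look.

Run:
```python
from h import *
p=env.grab_frame("top")
C=[back(p,u,.16)[:2] for u in[(197,118),(315,137),(297,245),(177,226)]]
print(np.round(C,3),'mean',np.mean(C,0)); e=C[0]-C[3]+C[1]-C[2]; cy=np.degrees(np.arctan2(e[1],e[0])); print('cab yaw',cy)
col=back(p,(258,212),.19); print('collar',col)
print(env.inverse_kinematics([.49,-.253,.26],[180,0,-15]),env.inverse_kinematics([col[0],col[1],.35],[180,0,cy+30]))
env.goto([.47,-.25,.28],[180,0,-15])
w=env.grab_frame("wrist"); cv2.imwrite("pics/w1.png",w["image"])
print([(k,v) for k,v in w.items() if k!='image'])
for t in["key","spare","stand"]: print(t,[(np.round(d["xyz"],3).tolist(),round(d["score"],2),proj(w,d["xyz"]).round()) for d in env.search_frame(w,t)[:3]])
s=env.read_state();print(s["clock"],s["position"],s["joint_positions"])
```

```text
[[0.781 0.306]
 [0.742 0.047]
 [0.505 0.082]
 [0.542 0.339]] mean [0.64250309 0.19368512]
cab yaw -8.031797796577541
collar [0.57022019 0.16344417 0.19      ]
[-1.04639720e+01  1.34291490e+01 -6.47378740e+00  2.54444375e-14
 -7.00970636e+01  8.54639720e+01] [ 3.16223111e+01  1.56311857e+01  9.07695433e+00  2.54444375e-14
 -8.34457686e+01  8.03458911e+01]
[('fx', 356.9877826663608), ('fy', 356.9877826663608), ('cx', 319.14223976772956), ('cy', 241.53330676924946), ('position', array([ 0.5435101 , -0.27052932,  0.44220692])), ('orientation', array([-1.61102989e+01, -3.52097276e-02, -1.04925326e+02])), ('shot', 4)]
key [([0.352, -0.234, 0.067], 0.89, array([331., 313.])), ([0.507, -0.158, 0.084], 0.72, array([221., 205.])), ([0.444, -0.36, 0.077], 0.62, array([427., 211.]))]
spare [([0.528, -0.27, 0.108], 0.6, array([323., 156.]))]
stand [([0.491, -0.26, 0.029], 0.58, array([321., 186.]))]
2.9583 [ 0.46971044 -0.25059906  0.27977627] [-1.06131368e+01  1.08602391e+01 -6.96875234e+00  4.65636004e-04
 -7.21987982e+01  8.55277940e+01]
```

View pics/w1.png

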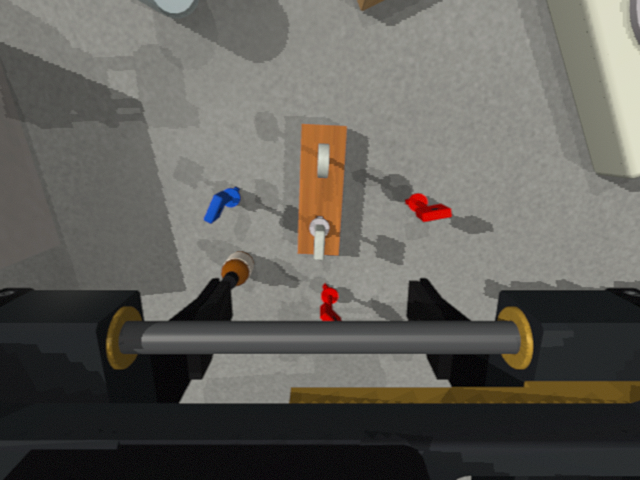

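The wrist view shows the stand between (300,124) and (340,255). The near key's bow is at about (319,242) and the far one at (323,160). I'll enlarge both views to confirm which bow is rectangular and find its centre.

Run:
```python
import cv2,numpy as np
a=cv2.resize(cv2.imread("pics/scene0.png")[165:245,185:285],None,fx=4,fy=6.25,interpolation=2)
b=cv2.resize(cv2.imread("pics/w1.png")[115:265,285:360],None,fx=4*500/600,fy=500/150,interpolation=2)
cv2.imwrite("pics/c1.png",np.hstack([cv2.resize(a,(500,500)),b]))
```

```text
(no output)
```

View pics/c1.png

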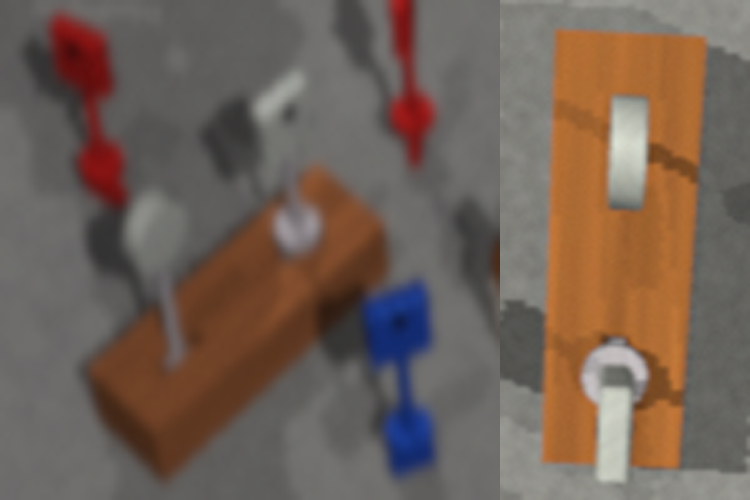

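The crop confirms it: the near key has the rectangular bow (top edge from about (319,231.5) to (319,259.6) in the wrist image) and the far one is the round disc.

Run:
```python
from h import *
w=env.grab_frame("wrist")
S=np.array([back(w,u,.03)[:2] for u in[(301.5,124),(346.8,126.4),(339,255),(297.9,253.6)]])
e=S[0]-S[3]+S[1]-S[2]; yaw=np.degrees(np.arctan2(e[1],e[0])); sc=S.mean(0)
a,b=back(w,(319.3,231.5),.11)[:2],back(w,(319.3,259.6),.11)[:2]
k=(a+b)/2; ks=sc-.04*e/np.linalg.norm(e)
print('stand',sc,yaw,'lens',np.linalg.norm(S[0]-S[3]),np.linalg.norm(S[0]-S[1]),'bow',k,np.linalg.norm(a-b),np.degrees(np.arctan2(*(a-b)[::-1])),'from stand',ks)
g=(k+ks)/2; print('use',g)
assert np.linalg.norm(k-ks)<.008
env.gripper_to(.5,40)
env.goto([*g,.16],[180,0,yaw]); 
hit=env.move_straight([*g,.079],rate=.1,force_limit=8); print(hit,env.read_state()['position'])
if not hit:
    env.gripper_to(0,40); s=env.read_state(); print(s['opening']*87,s['finger_force'],s['force'],s['wrist_torque'],s['clock'])
    cv2.imwrite("pics/g.png",env.grab_frame("wrist")["image"])
```

```text
stand [ 0.48417934 -0.25761844] -17.372427804812844 lens 0.14961555461484302 0.04982346535891196 bow [ 0.44656019 -0.24526472] 0.0285138182253934 -14.927845220399828 from stand [ 0.44600398 -0.24567518]
use [ 0.44628208 -0.24546995]
False [ 0.44703866 -0.24567808  0.07976213]
9.905485921171303 39.99986882787198 [ 0.19168809 -0.05067749  0.99270803] [-0.09258909  0.2011192  -0.00883209] 6.1833
```

Run:
```python
from h import *
s=env.read_state(); x,y,_=s['position']
env.move_straight([x,y,.17],rate=.12)
s=env.read_state(); print(s['opening']*87,s['force'],s['clock'])
env.move_straight([x,y,.33],rate=.25)
env.goto([.555,.165,.33],[180,0,-8+20])
w=env.grab_frame("wrist"); cv2.imwrite("pics/w2.png",w["image"]); 
for t in["collar","key","cabinet"]: print(t,[(np.round(d["xyz"],3).tolist(),round(d["score"],2),proj(w,d["xyz"]).round()) for d in env.search_frame(w,t)[:3]])
s=env.read_state(); print(s['opening']*87,s['position'],s['tool_rot'],s['force'],s['clock'],w['position'],w['orientation'])
```

```text
9.917840771637358 [ 0.10615947  0.48939141 -1.17626224] 7.1417
collar [([0.642, 0.188, 0.161], 0.7, array([312., 121.]))]
key [([0.505, -0.153, 0.072], 0.94, array([552., 294.])), ([0.565, 0.166, 0.345], 0.81, array([319., 292.])), ([0.352, -0.228, 0.035], 0.73, array([544., 385.]))]
cabinet [([0.643, 0.19, 0.162], 0.83, array([311., 120.])), ([0.7, 0.252, 0.194], 0.6, array([242.,  19.]))]
9.632966425188615 [0.55514836 0.16399353 0.3302051 ] [-1.79997729e+02 -1.75988498e-02  1.19080207e+01] [-0.14933695 -0.50083851  0.65452411] 9.7 [0.62972685 0.17955059 0.49233956] [-1.61256458e+01 -6.82705548e-02 -7.79294034e+01]
```

View pics/w2.png

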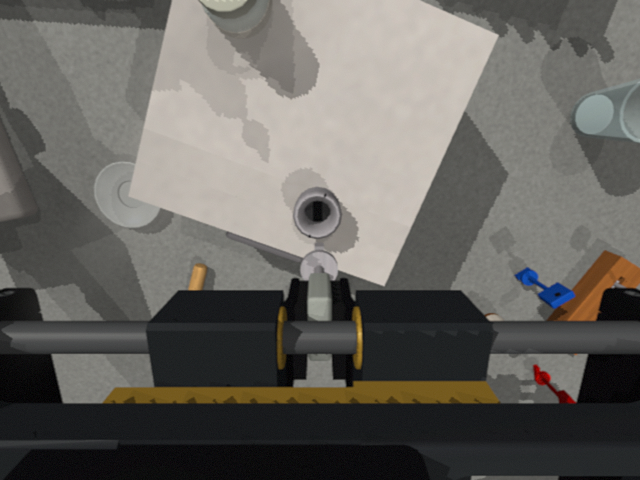

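The wrist view shows the collar top at about (317,212). The held key's bow and shoulder are at (319,290) and (319,264). I'll crop the collar for its marks and rim.

Run:
```python
import cv2
a=cv2.imread("pics/w2.png")[180:245,285:350]
cv2.imwrite("pics/c2.png",cv2.resize(a,(585,585),interpolation=cv2.INTER_CUBIC))
```

```text
(no output)
```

View pics/c2.png

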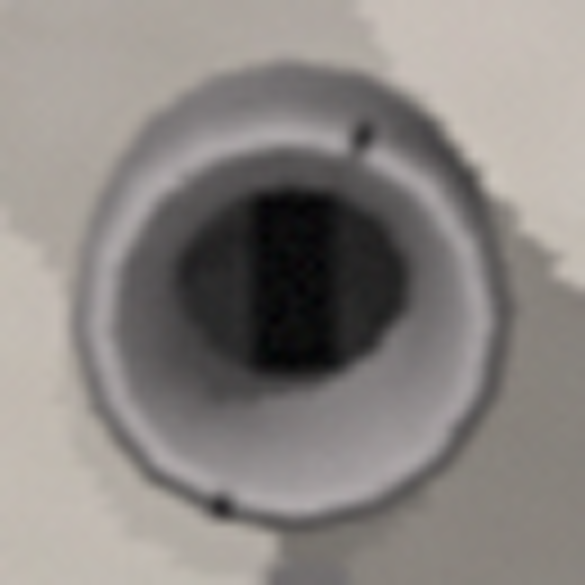

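The collar crop shows the two marks at about (362,135) and (222,505), and the dark slot itself, running vertically at crop column 292 from row 190 to 375. Backprojecting these gives the axis, the cabinet yaw and the slot angle.

Run:
```python
from h import *
w=env.grab_frame("wrist"); c=lambda u,v:(285+(u+.5)/9-.5,180+(v+.5)/9-.5)
a,b=back(w,c(362,135),.19),back(w,c(222,505),.19)
ang=lambda d:np.degrees(np.arctan2(d[1],d[0]))
print('marks',a,b,np.linalg.norm(a-b),'cab yaw',ang(a-b),'axis',(a+b)/2)
l,r=back(w,c(88,320),.19),back(w,c(500,320),.19); print('lr',l,r,(l+r)/2,np.linalg.norm(l-r))
for z in(.16,):
  for x0,x1 in((292,292),(252,250),(335,335)): 
    p,q=back(w,c(x0,195),z),back(w,c(x1,370),z); print('slot',ang(p-q),(p+q)/2,np.linalg.norm(p-q))
```

```text
marks [0.58604022 0.16493108 0.19      ] [0.54782915 0.17057352 0.19      ] 0.038625422907880756 cab yaw -8.399880930154671 axis [0.56693469 0.1677523  0.19      ]
lr [0.56316029 0.18685076 0.19      ] [0.57141071 0.14818456 0.19      ] [0.5672855  0.16751766 0.19      ] 0.03953661612066267
slot 11.959846934855607 [0.5649074  0.16736177 0.16      ] 0.018688032819024227
slot 11.112493533088474 [0.56400767 0.17157822 0.16      ] 0.018690282181357928
slot 12.17250280686751 [0.56585087 0.16294036 0.16      ] 0.018688275555333398
```

```bash
cat >> h.py <<'E'
def st(m=''):
    s=env.read_state(); print(m,'t',round(s['clock'],2),'p',np.round(s['position'],4),'yaw',round(s['tool_rot'][2],2),'F',np.round(s['force'],1),'T',np.round(s['wrist_torque'],2),'op',round(s['opening']*87,2)); return s
E
python3 - <<'E'
from h import *
ax=np.array([.567,.1675]); yaw=11.9
env.goto([*ax,.275],[180,0,yaw]); s=st('above'); d=ax-s['position'][:2]; c=ax+d
env.move_straight([*c,.262],[180,0,yaw],rate=.05); st('corr')
hit=env.move_straight([*c,.2265],rate=.025,force_limit=6); st(f'bore {hit}')
if not hit:
    hit=env.move_straight([*c,.2075],rate=.015,force_limit=6); st(f'down {hit}')
E
```

```text
above t 10.09 p [0.5668 0.1667 0.2743] yaw 11.88 F [0.3 0.1 0.5] T [-0.06  0.08  0.07] op 9.71
corr t 10.5 p [0.5672 0.1683 0.2624] yaw 11.91 F [ 0.5  0.7 -0.7] T [-0.09  0.11  0.02] op 9.36
bore False t 12.07 p [0.5673 0.1683 0.2267] yaw 11.9 F [ 0.5 -0.5 -0.5] T [-0.11  0.15 -0.04] op 9.77
down False t 13.48 p [0.5673 0.1683 0.2076] yaw 11.9 F [ 0.4  0.1 -1. ] T [-0.1   0.17  0.01] op 9.98
```

No contact at all, so the key should be home. A light touch on the floor and one picture will verify it.

Run:
```python
from h import *
s=env.read_state(); p=s['position']
hit=env.move_straight([p[0],p[1],p[2]-.005],rate=.01,force_limit=5); st(f'floor {hit}')
w=env.grab_frame("wrist"); cv2.imwrite("pics/c3.png",cv2.resize(w["image"][170:350,220:420],None,fx=3,fy=3,interpolation=2))
```

```text
floor True t 13.77 p [0.5675 0.1683 0.207 ] yaw 11.92 F [-0.   0.9  4.3] T [-0.    0.39 -0.04] op 9.44
```

View pics/c3.png

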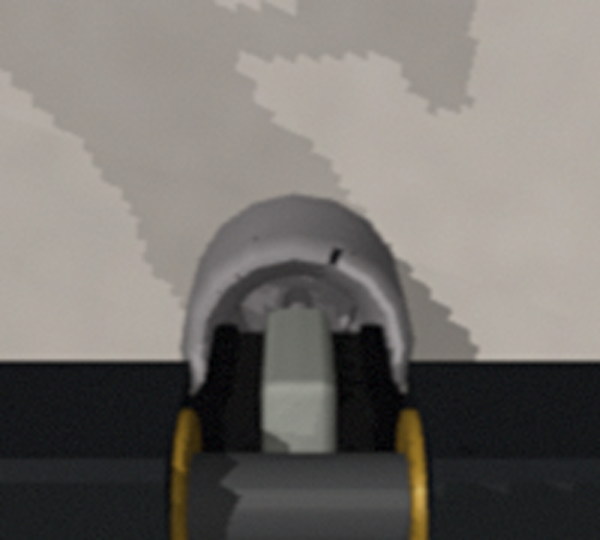

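Contact came right at the expected home height (foot about 16 mm below the face). The picture shows the bow standing in the collar, shoulder inside the bore. Now I turn clockwise in small steps.

Run:
```python
from h import *
s=env.read_state(); p=s['position'].copy(); p[2]+=.0004
y0=11.9
for k in range(1,13):
    hit=env.move_straight(p,[180,0,y0-5*k],force_limit=15); s=st(f'{k*5} {hit}')
    if hit or abs(s['wrist_torque'][2])>1 or np.linalg.norm(s['force'])>20: break
p=env.grab_frame("scene"); cv2.imwrite("pics/s2.png",p["image"][200:440,270:510].repeat(2,0).repeat(2,1))
```

```text
5 False t 14.07 p [0.5674 0.1683 0.2071] yaw 7.02 F [0.  0.3 1.4] T [-0.06  0.21 -0.03] op 9.89
10 False t 14.32 p [0.5674 0.1683 0.2071] yaw 2.1 F [0.1 0.1 0.6] T [-0.07  0.07  0.05] op 9.29
15 False t 14.57 p [0.5674 0.1682 0.2071] yaw -2.88 F [ 1.  -0.7 -0.2] T [-0.15  0.11  0.06] op 9.53
20 False t 14.82 p [0.5673 0.1682 0.2071] yaw -7.87 F [-0.6  0.3 -1.1] T [-0.23  0.07  0.07] op 9.26
25 False t 15.07 p [0.5673 0.1682 0.2071] yaw -12.87 F [ 0.3 -1.5 -1.4] T [-0.32  0.1   0.09] op 9.62
30 False t 15.32 p [0.5673 0.1681 0.2072] yaw -17.87 F [-0.1 -1.1 -1.4] T [-0.44  0.02  0.05] op 9.82
35 False t 15.57 p [0.5672 0.1681 0.2071] yaw -22.86 F [-1.2 -0.9 -1.3] T [-0.54  0.17  0.07] op 9.93
40 False t 15.82 p [0.5672 0.1681 0.2072] yaw -27.86 F [ 0.7 -1.8 -3.1] T [-0.58  0.23  0.  ] op 9.54
45 False t 16.07 p [0.5672 0.1681 0.2072] yaw -32.87 F [-1.  -1.9 -1.5] T [-0.74  0.27  0.04] op 9.28
50 False t 16.32 p [0.5672 0.1681 0.2072] yaw -37.86 F [-0.8 -2.7 -1.5] T [-0.84  0.35  0.05] op 9.82
55 False t 16.57 p [0.5672 0.1681 0.2072] yaw -42.87 F [-0.9 -2.6 -1.9] T [-0.87  0.51 -0.  ] op 9.46
60 False t 16.82 p [0.5672 0.1681 0.2072] yaw -47.86 F [-1.  -3.1 -3.1] T [-0.97  0.52  0.06] op 10.11
```

View pics/s2.png

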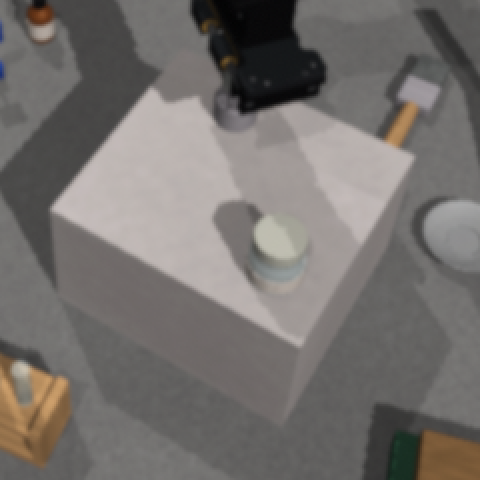

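The scene view shows the key in the collar and the jar untouched, but the drawer front is hidden. I'll turn a little further and look from the top.

Run:
```python
from h import *
s=env.read_state(); p=s['position'].copy()
a=env.grab_frame("top")["image"][180:320,160:340]
for k in(63,66):
    hit=env.move_straight(p,[180,0,11.9-k],force_limit=15); s=st(f'{k} {hit}')
    if hit or abs(s['wrist_torque'][2])>1: break
env.dwell(.3)
b=env.grab_frame("top")["image"][180:320,160:340]; o=cv2.imread("pics/top0.png")[180:320,160:340]
cv2.imwrite("pics/t2.png",cv2.resize(np.hstack([o,a,b]),(798,207),interpolation=2))
```

```text
63 False t 17.17 p [0.5671 0.168  0.2072] yaw -50.96 F [-1.9 -3.5 -2. ] T [-1.01  0.54  0.05] op 10.01
66 False t 17.42 p [0.5671 0.168  0.2072] yaw -53.96 F [-1.5 -3.  -1.2] T [-1.11  0.63  0.05] op 9.53
```

View pics/t2.png

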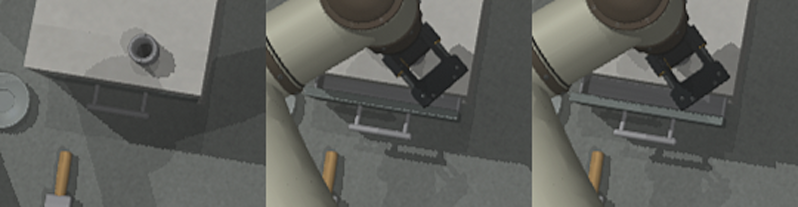

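The drawer front and handle stand out by several centimetres in the last two panels, so the bolt has let go. I release the key and retreat upwards.

Run:
```python
from h import *
env.gripper_to(.45); s=st('open'); p=s['position']
env.move_straight([p[0],p[1],.27],rate=.05); st(); env.move_straight([p[0],p[1],.36],rate=.15)
env.goto([.47,.13,.38],[180,0,12]); env.dwell(.5); st()
w=env.grab_frame("wrist")["image"]; t=env.grab_frame("top")["image"]
cv2.imwrite("pics/f.png",np.hstack([cv2.resize(w[60:300,200:440],(400,400)),cv2.resize(t[110:310,150:350],(400,400))]))
```

```text
open t 18.57 p [0.5672 0.1681 0.2072] yaw -54.1 F [0.9 0.6 0.7] T [-0.03  0.1   0.03] op 39.15
 t 19.98 p [0.567  0.1681 0.2696] yaw -54.1 F [-0.5 -0.   0.3] T [-0.03  0.13 -0.03] op 38.85
 t 22.26 p [0.4701 0.13   0.3799] yaw 11.99 F [ 0.1 -0.2  0.5] T [-0.14  0.09  0.01] op 39.1
```

View pics/f.png

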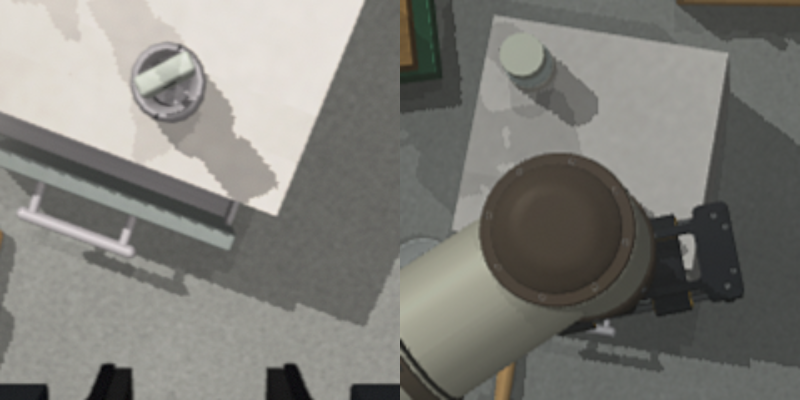

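The left panel shows the key standing upright in the collar at about (165,72), released and clear of the gripper. The drawer is well out and the jar is in place.

```bash
python3 -c "
from workcell import env
print(env.close_job())"
```

```text
the job is handed in; nothing more can be done
None
```

The job is handed in: the rectangular-bowed key went fully home without force and was turned about 66° clockwise, the drawer sprang ajar, and the key is left standing in the lock with the gripper clear; the verdict itself was not shown.

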